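# Load the balance and close its draught hood

### The job

Put the small carton on the raised narrow pan of the open balance, standing upright, centred, with its long side along the pan, and let go of it. Then take the hood by its handle bar and lower it gently until it rests fully shut, without letting it fall. Leave the larger lidded box where it stands.

Things in the scene. Friction and masses are not known exactly. Their poses are not given: they have to be found in the camera images.
- carton: The small white and grey cardboard carton, 45 x 75 x 45 mm (x, y, z), about 0.12 kg, loose on the worktop right of the balance, next to it or beyond the larger box. Origin: centre of its underside; z up; y is its long axis. Grasp it across its 45 mm width.
- large_box: The larger lidded box with a white body and a clear lid over a purple rim, 70 x 120 x 86 mm, loose on the worktop right of the balance. Origin: centre of its underside. Leave it where it is.
- balance: The bench balance, fixed to the worktop: white housing 200 x 140 mm with its flat top 40 mm above the worktop. Origin: centre of its underside. x runs from its front (display side, towards the robot) to its back, z up. The hood's hinge line runs along its y axis at x = +80 mm, z = 40 mm; the hood stands open above the back.
- pan_top (a point): Centre of the top face of the pan: a steel plate 90 mm long (along the balance's x), 30 mm wide (its y), 5 mm thick, on a post, 20 mm above the housing, 60 mm above the worktop. Axes as the balance's. The carton overhangs its two long edges. Free space under the shut hood: to 77 mm in front of this point, 65 mm behind, 59 mm to either side, 50 mm above; nothing stands round the pan when open.
- hood (a joint): Hood angle in rad: 0 fully shut on the housing, 1.75 fully open; starts at about 1.6. Clear five-walled cover with grey edges, 145 mm from hinge to front wall, 124 mm wide, 73 mm high, 0.35 kg. The stiff hinge holds it where left between about 0.8 and 1.65; below 0.75 it falls shut by its weight, so hold it all the way down. Moving it takes under 5 N at the handle.
- hood_handle (a point): Middle of the hood's dark round handle bar, 10 mm thick, 80 mm long, parallel to the hinge (balance y), 42 mm off the hood's front wall on two end legs. In the hood's frame it lies 187 mm in front of the hinge line and 48 mm above it (88 mm above the worktop when shut). Hood open, it is the highest part; pinched from above it turns between the pads, so the gripper may point down all the way.
- hood_hinge (a point): Middle of the hood's hinge line, 40 mm above the worktop. Swing centre of the handle bar; the bar moves forwards (towards the balance's -x) and down as the hood closes.

How it is judged:
By the outcome, as a careful person would: the job done as asked, in the order asked, and still so for the second after the job is handed in, with the robot touching nothing.
It also fails if it takes over 62 s, if anything falls off the work surface, if the arm or the gripper's body presses on something with over 40 N, if the wrist force passes 120 N, or if a joint passes its speed limit or range.

### The arm

A 6-joint arm with a two-finger parallel gripper is mounted at the origin on a cart in front of the work surface, level with it; the furniture and walls round the work are solid. World frame = base frame: x ahead of the robot, y to its left, z up, the work surface at z = 0. Lengths are in m, angles in rad, forces in N, time in s.
With the tool pointing down it reaches from about 0.35 to 0.975 m from the base axis. Payload 4.9 kg.
Tool frame: the origin (TCP) lies midway between the tips of the shut fingers; the grasp point (between the pads) lies 19 mm behind it (bot.hold_point_z is the distance from the TCP to the grasp point, in m); z points along the fingers, y is the line along which they close (so a half turn about z gives the same grasp; the last joint's range is limited). The gripper opens to 85 mm and grips with 20 to 120 N. Pads are 22 mm wide; open, the fingers measure 114 mm over their backs; the gripper's body (76 mm by 85 mm) begins 54 mm behind the grasp point. The pads swing forward as they close: fully open they stand 13 mm farther back than shut.
Start: joints at [-1.301, 0.053, 1.613, -0, 1.476, -0.119], TCP at [0.237, -0.578, 0.231] pointing down, gripper open.
Joint ranges: [-3.01, 3.01], [-1.01, 2.22], [0.06, 2.58], [-1.02, 4.17], [0.09, 2.62], [-3.14, 3.14]. Speed limits (rad/s): [2.57, 2.57, 3.14, 3.14, 3.14, 3.14].

### API

Orientations are given as a rotation vector (axis times angle).
In Python, from workcell import bot gives the robot as it stands.
- The arm moves only by the tool inch_along, called after ">>>" by a JSON object that holds its "name" and its "arguments", one argument or row to a line. Schema: {"type":"object","properties":{"offsets":{"type":"object","properties":{"tx":{"type":"array","items":{"type":"number"},"minItems":1,"maxItems":12},"ty":{"type":"array","items":{"type":"number"},"minItems":1,"maxItems":12},"tz":{"type":"array","items":{"type":"number"},"minItems":1,"maxItems":12},"ax":{"type":"array","items":{"type":"number"},"minItems":1,"maxItems":12},"ay":{"type":"array","items":{"type":"number"},"minItems":1,"maxItems":12},"az":{"type":"array","items":{"type":"number"},"minItems":1,"maxItems":12}},"additionalProperties":false,"required":["tx","ty","tz","ax","ay","az"]},"finger_gap":{"type":"number"},"force":{"type":"number"},"only":{"type":"string"},"quiet":{"type":"boolean"},"lines":{"type":"string"}},"required":["offsets"],"additionalProperties":false}. offsets is an object with one list for each field, all of the same length, 1 to 12, a row being the entries at one place: tx, ty, tz (the shift in units of 25 mm), ax, ay, az (a rotation vector in rad); each row shifts and turns the commanded pose from where the row before left it, along the tool's axes as they then stand; what a row does not reach is not made up. A row lasts 1/10 s, in which the tool goes at most 0.05 m and 0.15 rad, less where a joint would pass 70% of its speed; a pose out of reach is approached as far as the arm can. finger_gap is the opening from 0.0 (shut) to 1.0 (fully open), set as the call begins (left out keeps the last). The fingers move at their own pace and stop on an object; force is the grip in N (left out, the last holds). Time passes only in rows, so rows that do not move let the fingers close. The tool returns the time, the measured TCP pose, the force, the opening and the grip force at its end. only (a regular expression) keeps the lines of the reply that match it, lines (a string "A,B") keeps lines A to B, and quiet returns only ok. Input that does not fit is refused with a message, and nothing moves.
- bot.get_state(): the state, without advancing time (a new reading comes with each control period).
- bot.get_image(name): name is "side" or "top" or "wrist"; returns a dict with "img" (384x512x3 uint8, red, green, blue), "fx", "fy", "cx", "cy" (pixels), "camera_from_world" (4x4, takes a point from world to camera coordinates); the wrist camera has in their place "hand_eye" (4x4, takes a point from camera to tool coordinates, whose origin is the TCP and whose axes are the flange's). Camera axes: x right, y down, z forward; pixel columns grow to the right and rows downward; lengths in m; the calibration is good to about 2 mm. A picture is of the moment at which its call begins: read the wrist's pose just before it. There is no depth.
- bot.close_job(): hands the job in; it is judged then, once.
The state is a dict: "t": time; "q": joint angles; "joint_vel": joint speeds; "joint_torque": joint torques, N m; "tcp_pos": TCP position; "tool_rot": TCP orientation; "ft_force": force on the tool from outside, world axes, zero at the start; "moment": the same for the moment, N m; "grip_width": opening from 0.0 (shut) to 1.0 (fully open); "grip_force": force on a finger pad.
Only numpy, scipy, OpenCV 4.12 (cv2) and the standard library are available. Lean on these libraries where they do the work, as an engineer would, in place of code of your own. Each camera call takes 0.05 s, during which the arm holds its last target. There are 200 camera calls.

## Working session

There is one attempt and no reset: what is moved stays moved. The work goes in short steps, Python scripts to look and compute and a tool call to move; the robot and the scene stay as the last step left them, time stands still between calls to the robot, and variables do not carry over. Pictures are saved under pics/ and viewed, at most 10 in all, crops included, and the job is handed in when it is done.

```bash
ls; mkdir -p pics
```

Run:
```python
from workcell import bot
import cv2,numpy as np
s=bot.get_state();print(s)
for n in("side","top"):
    d=bot.get_image(n);cv2.imwrite(f"pics/{n}0.png",d["img"][:,:,::-1]);np.savez(f"pics/{n}0.npz",**d)
    print(n,d["fx"],d["fy"],d["cx"],d["cy"],np.round(d["camera_from_world"],4).tolist())
a=[cv2.imread(f"pics/{n}0.png") for n in("side","top")]
```

```text
pics
workcell.py
{'t': 0.0, 'q': array([-1.30101985e+00,  5.33739670e-02,  1.61429612e+00, -2.98291390e-05,
        1.47603111e+00, -1.18980384e-01]), 'joint_vel': array([ 0.00081661, -0.00096224,  0.00052205, -0.00054068,  0.00054417,
        0.00069041]), 'joint_torque': array([ 7.38995241e-04, -3.93690526e+01, -3.70172310e+01,  4.92860852e-05,
        7.07619387e-03, -4.45878044e-06]), 'tcp_pos': array([ 0.23673285, -0.57774632,  0.23005116]), 'tool_rot': array([-3.08036828e+00, -6.06418393e-01,  2.95799498e-04]), 'ft_force': array([0.24976457, 0.05981568, 0.98996043]), 'moment': array([ 0.02492057, -0.04613534,  0.01124483]), 'grip_force': 0.0, 'grip_width': 0.9968250436893403}
side 481.8744260302579 481.8744260302579 259.71598632838004 193.2991641525863 [[-0.8208, -0.5712, 0.0091, 0.3988], [-0.3572, 0.5007, -0.7885, 0.2791], [0.4458, -0.6504, -0.615, 1.1481], [0.0, 0.0, 0.0, 1.0]]
top 443.5478843861544 443.5478843861544 250.8962377548276 196.8660150727043 [[-0.0093, -0.9997, -0.022, -0.0283], [-0.991, 0.0122, -0.1331, 0.5105], [0.1333, 0.0205, -0.9909, 1.4546], [0.0, 0.0, 0.0, 1.0]]
```

View pics/side0.png

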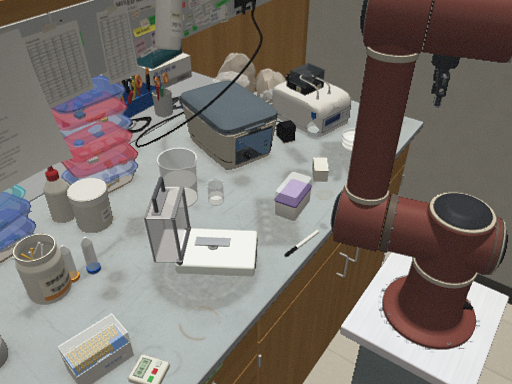

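View pics/top0.png

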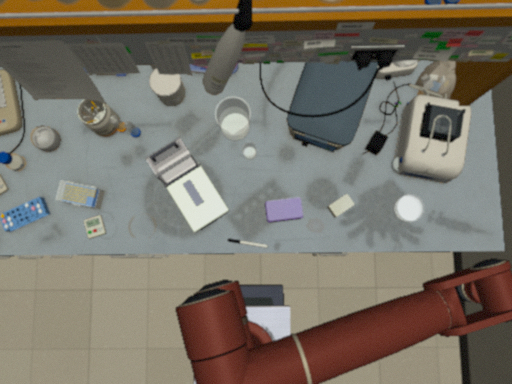

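The top view shows the balance housing around (197,197), the pan at (193,191), the purple box at (284,209) and the carton at (341,205). In the side view the carton is at (320,168) and the hood stands open at (165,225). Next I'll measure these with masks.

Create h.py:
```python
import numpy as np,cv2
def ray(d,uv,z):
    M=d["camera_from_world"];R=M[:3,:3];c=-R.T@M[:3,3]
    v=R.T@np.array([(uv[0]-d["cx"])/d["fx"],(uv[1]-d["cy"])/d["fy"],1]);return c+v*(z-c[2])/v[2]
def proj(d,p):
    q=d["camera_from_world"]@np.append(p,1);return np.array([d["fx"]*q[0]/q[2]+d["cx"],d["fy"]*q[1]/q[2]+d["cy"]])
```

Run:
```python
from h import *
d=np.load("pics/top0.npz");im=d["img"]
c=im[125:260,140:370][:,:,::-1]
cv2.imwrite("pics/topc.png",cv2.resize(c,None,fx=3.4,fy=3.4,interpolation=cv2.INTER_CUBIC))
s=np.load("pics/side0.npz");c2=s["img"][140:290,130:340][:,:,::-1]
cv2.imwrite("pics/sidec.png",cv2.resize(c2,None,fx=3.8,fy=3.8,interpolation=cv2.INTER_CUBIC))
hsv=cv2.cvtColor(im,cv2.COLOR_RGB2HSV)
for p in [(341,205),(215,195),(193,191),(284,209),(300,180)]: print(p,hsv[p[1],p[0]],im[p[1],p[0]])
```

```text
(341, 205) [ 35  24 199] [196 199 180]
(215, 195) [ 45  11 230] [225 230 220]
(193, 191) [114  23 154] [140 143 154]
(284, 209) [128  55 184] [154 144 184]
(300, 180) [ 87  15 150] [141 150 149]
```

View pics/topc.png

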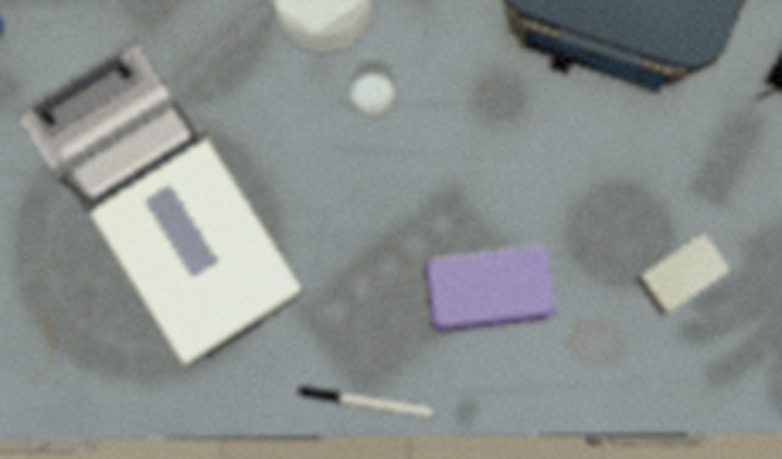

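View pics/sidec.png

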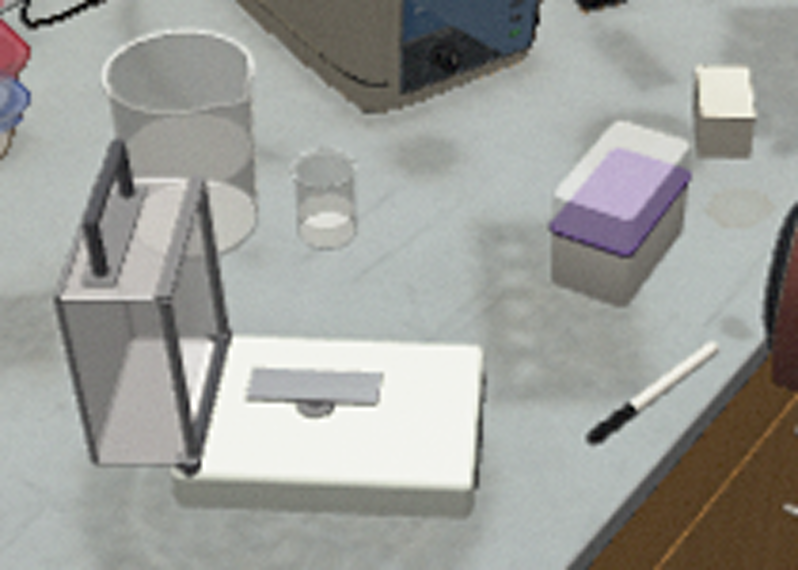

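The crops show the carton standing upright, clear of the purple box (right and beyond it). The pan is a grey strip inside the white housing and the dark handle bar sits at the top of the hood.

Run:
```python
from h import *
d=np.load("pics/top0.npz");im=d["img"];f=6
S=cv2.resize(im,None,fx=f,fy=f,interpolation=cv2.INTER_CUBIC)
hsv=cv2.cvtColor(S,cv2.COLOR_RGB2HSV).astype(int);H,Sa,V=hsv[...,0],hsv[...,1],hsv[...,2]
def rect(mask,box,z,n):
    m=np.zeros(mask.shape,np.uint8);x0,y0,x1,y1=[k*f for k in box];m[y0:y1,x0:x1]=mask[y0:y1,x0:x1]
    cs,_=cv2.findContours(m,0,1);c=max(cs,key=cv2.contourArea)
    P=np.array([ray(d,((p[0]+.5)/f-.5,(p[1]+.5)/f-.5),z)[:2] for p in c[:,0]])
    (cx,cy),(w,h),a=cv2.minAreaRect((P*1000).astype(np.float32))
    b=cv2.boxPoints(((cx,cy),(w,h),a));e=b[1]-b[0];g=b[2]-b[1];e=e if np.hypot(*e)>np.hypot(*g) else g
    print(n,round(cx,1),round(cy,1),round(w,1),round(h,1),"long axis deg",np.degrees(np.arctan2(e[1],e[0]))%180,"cen",P.mean(0))
rect((V>172)*255,(322,188,362,224),.045,"carton")
rect(((V<190))*255,(182,180,206,207),.06,"pan")
rect((V>195)*255,(160,165,232,235),.04,"housing")
rect(((H>120)&(H<150)&(Sa>35))*255,(260,190,310,230),.06,"box")
```

```text
carton 479.7 -333.7 45.2 74.4 long axis deg 123.7181 cen [ 0.47967176 -0.33414036]
pan 524.0 157.7 91.2 31.1 long axis deg 32.027916 cen [0.52338941 0.15742057]
housing 507.2 146.7 177.6 135.4 long axis deg 32.054768 cen [0.50609296 0.14619758]
box 463.0 -140.7 70.8 120.3 long axis deg 96.23367 cen [ 0.46323587 -0.14065426]
```

Create go.py:
```python
# usage: go.py x y z yaw_deg : remaining shift in tool axes (no turning) and turn rz
import sys,numpy as np
from scipy.spatial.transform import Rotation as Ro
from workcell import bot
x,y,z,a=map(float,sys.argv[1:]);s=bot.get_state();R=Ro.from_rotvec(s["tool_rot"])
a=np.radians(a);T=Ro.from_matrix(np.array([[np.cos(a),np.sin(a),0],[np.sin(a),-np.cos(a),0],[0,0,-1]]))
d=np.array([x,y,z])-s["tcp_pos"]
print("now",s["tcp_pos"].round(4),"q",s["q"].round(2),"t",round(s["t"],2),"F",s["ft_force"].round(1),"w",round(s["grip_width"],3))
print("shift now-axes",(R.inv().apply(d)).round(4),"shift after turn",T.inv().apply(d).round(4),"turn",(R.inv()*T).as_rotvec().round(4))
```

```bash
python3 go.py 0.4797 -0.3337 0.16 -56.3
```

```text
now [ 0.2367 -0.5778  0.2302] q [-1.3   0.05  1.61  0.    1.48 -0.12] t 0.1 F [-0.2  0.4  0.3] w 1.0
shift now-axes [ 0.3173 -0.1337  0.0705] shift after turn [-0.0683 -0.3376  0.0702] turn [-1.7000e-03  1.1000e-03  1.3713e+00]
```

The manual's scale: shifts go in units of 25 mm. Converting my numbers, 0.032 m is 1.28, -0.0135 m is -0.54.

>>> {"name": "inch_along", "arguments": {
  "offsets": {"tx": [1.28,1.28,1.28,1.28,1.28,1.28,1.28,1.28,1.28,1.28],"ty": [-0.54,-0.54,-0.54,-0.54,-0.54,-0.54,-0.54,-0.54,-0.54,-0.54],"tz": [0.2,0.2,0.2,0.2,0.2,0.2,0.2,0.2,0.2,0.2],"ax": [0,0,0,0,0,0,0,0,0,0],"ay": [0,0,0,0,0,0,0,0,0,0],"az": [0,0,0,0,0,0,0,0,0,0]},
  "finger_gap": 1.0
}}

```text
t: 1.1
tcp_pos: [0.4825, -0.3307, 0.1806]
tool_rot: [-3.082, -0.607, 0.001]
ft_force: [0.5, -1.0, 0.1]
grip_width: 1.002
grip_force: 0.0
```

>>> {"name": "inch_along", "arguments": {
  "offsets": {"tx": [0,0,0,0,0,0,0,0,0,0,0],"ty": [0,0,0,0,0,0,0,0,0,0,0],"tz": [0,0,0,0,0,0,0,0,0,0,0],"ax": [0,0,0,0,0,0,0,0,0,0,0],"ay": [0,0,0,0,0,0,0,0,0,0,0],"az": [0.137,0.137,0.137,0.137,0.137,0.137,0.137,0.137,0.137,0.137,0]}
}}

```text
t: 2.2
tcp_pos: [0.4816, -0.3319, 0.1807]
tool_rot: [-2.771, 1.48, 0.002]
ft_force: [-0.4, 0.4, -0.0]
grip_width: 1.002
grip_force: 0.0
```

```bash
python3 go.py 0.4797 -0.3337 0.16 -56.3
```

Run:
```python
from h import *
from workcell import bot
s=bot.get_state();d=bot.get_image("wrist");np.savez("pics/w1.npz",**d,p=s["tcp_pos"],r=s["tool_rot"]);cv2.imwrite("pics/w1.png",d["img"][:,:,::-1]);print(np.round(d["hand_eye"],3))
```

```text
now [ 0.4816 -0.3319  0.1807] q [-0.73 -0.01  1.76 -0.    1.39  1.82] t 2.2 F [-0.4  0.4 -0. ] w 1.002
shift now-axes [0.0005 0.0026 0.0207] shift after turn [0.0005 0.0026 0.0207] turn [0.0003 0.0011 0.0017]
[[ 0.002 -0.948 -0.318  0.082]
 [ 1.     0.001  0.001 -0.   ]
 [-0.001 -0.318  0.948 -0.143]
 [ 0.     0.     0.     1.   ]]
```

View pics/w1.png

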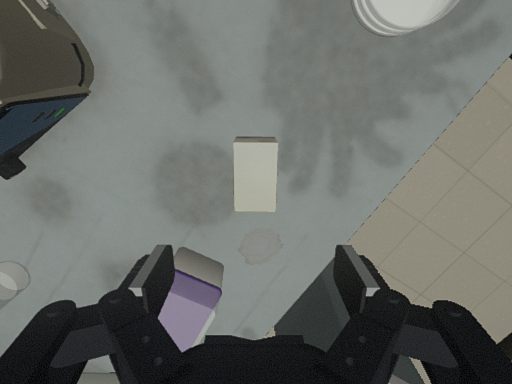

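The wrist view shows the carton aligned with the fingers, its top face spanning about (234..277, 142..211).

Add to h.py:
```python
from scipy.spatial.transform import Rotation as Ro
def wristcam(d,p,r):
    T=np.eye(4);T[:3,:3]=Ro.from_rotvec(r).as_matrix();T[:3,3]=p
    return dict(fx=d["fx"],fy=d["fy"],cx=d["cx"],cy=d["cy"],camera_from_world=np.linalg.inv(T@d["hand_eye"]))
```

Run:
```python
from h import *
d=np.load("pics/w1.npz");c=wristcam(d,d["p"],d["r"])
g=cv2.cvtColor(d["img"],cv2.COLOR_RGB2GRAY)
m=np.zeros_like(g);m[120:225,215:295]=(g[120:225,215:295]>185)*255
k=max(cv2.findContours(m,0,1)[0],key=cv2.contourArea);print(cv2.boundingRect(k))
P=np.array([ray(c,q,.045)[:2]*1000 for q in k[:,0]],np.float32);print(cv2.minAreaRect(P))
```

```text
Traceback (most recent call last):
ValueError: max() iterable argument is empty
```

Run:
```python
from h import *
d=np.load("pics/w1.npz");c=wristcam(d,d["p"],d["r"])
g=d["img"][:,:,0]
sub=g[120:225,215:295]; t,mm=cv2.threshold(sub.copy(),0,255,cv2.THRESH_OTSU);print(t)
m=np.zeros_like(g);m[120:225,215:295]=mm
k=max(cv2.findContours(m,0,1)[0],key=cv2.contourArea);print(cv2.boundingRect(k))
P=np.array([ray(c,q,.045)[:2]*1000 for q in k[:,0]],np.float32);print(cv2.minAreaRect(P))
```

```bash
python3 go.py 0.4797 -0.3337 0.011 -56.3
```

```text
150.0
(233, 142, 45, 70)
((481.64202880859375, -334.7304992675781), (44.228965759277344, 74.13473510742188), 33.527095794677734)
now [ 0.4816 -0.3319  0.1808] q [-0.73 -0.01  1.76 -0.    1.39  1.82] t 2.25 F [-0.1 -0.2 -0.2] w 1.0
shift now-axes [0.0006 0.0026 0.1698] shift after turn [0.0005 0.0026 0.1698] turn [0.0002 0.0009 0.0041]
```

Converted, 0.002 m is 0.08, 0.0014 m is 0.056.

>>> {"name": "inch_along", "arguments": {
  "offsets": {"tx": [0.056,0,0,0,0,0,0,0],"ty": [0.08,0,0,0,0,0,0,0],"tz": [1.2,1.2,1.2,1.2,1,0.6,0.4,0],"ax": [0,0,0,0,0,0,0,0],"ay": [0,0,0,0,0,0,0,0],"az": [0,0,0,0,0,0,0,0]}
}}

```text
t: 3.05
tcp_pos: [0.4804, -0.3339, 0.0102]
tool_rot: [-2.771, 1.479, 0.003]
ft_force: [-0.2, 0.4, 0.4]
grip_width: 1.001
grip_force: 0.0
```

>>> {"name": "inch_along", "arguments": {
  "offsets": {"tx": [0,0,0,0,0,0,0,0],"ty": [0,0,0,0,0,0,0,0],"tz": [0,0,0,0,0,0,0,0],"ax": [0,0,0,0,0,0,0,0],"ay": [0,0,0,0,0,0,0,0],"az": [0,0,0,0,0,0,0,0]},
  "finger_gap": 0,
  "force": 25
}}

```text
t: 3.85
tcp_pos: [0.4819, -0.3352, 0.0129]
tool_rot: [2.771, -1.48, 0.004]
ft_force: [0.5, 0.9, 6.2]
grip_width: 0.524
grip_force: 27.2
```

Converted, -0.04 m is -1.6, -0.03 m is -1.2.

>>> {"name": "inch_along", "arguments": {
  "offsets": {"tx": [0,0,0,0,0,0,0,0],"ty": [0,0,0,0,0,0,0,0],"tz": [-0.4,-0.8,-1.2,-1.6,-1.6,-1.6,-0.8,0],"ax": [0,0,0,0,0,0,0,0],"ay": [0,0,0,0,0,0,0,0],"az": [0,0,0,0,0,0,0,0]}
}}

```text
t: 4.65
tcp_pos: [0.4824, -0.3357, 0.2159]
tool_rot: [2.769, -1.479, 0.012]
ft_force: [0.9, 1.3, -1.0]
grip_width: 0.526
grip_force: 26.4
```

```bash
python3 go.py 0.524 0.1575 0.2 32
```

Run:
```python
from h import *
from workcell import bot
s=bot.get_state();d=bot.get_image("side");np.savez("pics/s2.npz",**d);x=proj(d,s["tcp_pos"]).astype(int);print(x,s["tcp_pos"],s["grip_force"])
c=d["img"][max(0,x[1]-70):x[1]+70,x[0]-90:x[0]+90,::-1];cv2.imwrite("pics/s2.png",cv2.resize(c,None,fx=4,fy=4))
```

```text
now [ 0.4824 -0.3357  0.2159] q [-0.73 -0.03  1.72 -0.    1.44  1.82] t 4.65 F [ 0.9  1.3 -1. ] w 0.526
shift now-axes [-0.3868 -0.3088  0.0137] shift after turn [ 0.2966 -0.3962  0.0159] turn [ 0.0042 -0.0072 -1.5396]
[325 116] [ 0.4823791  -0.33565563  0.21594908] 26.378353536128998
```

View pics/s2.png

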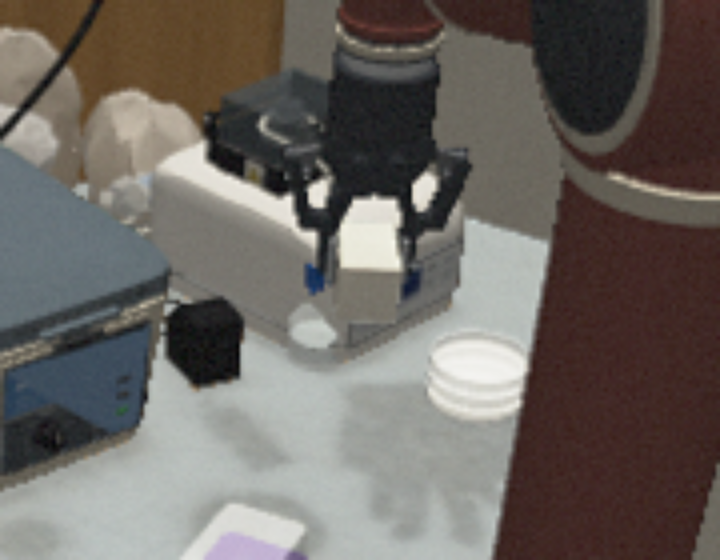

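The carton is held level between the pads. Next I turn and carry it over the pan.

>>> {"name": "inch_along", "arguments": {
  "offsets": {"tx": [0,0,0,0,0,0,0,0,0,0,0,0],"ty": [0,0,0,0,0,0,0,0,0,0,0,0],"tz": [0,0,0,0,0,0,0,0,0,0,0,0],"ax": [0,0,0,0,0,0,0,0,0,0,0,0],"ay": [0,0,0,0,0,0,0,0,0,0,0,0],"az": [-0.07,-0.14,-0.14,-0.14,-0.14,-0.14,-0.14,-0.14,-0.14,-0.14,-0.14,-0.07]}
}}

```text
t: 5.9
tcp_pos: [0.4796, -0.3332, 0.2075]
tool_rot: [-3.013, -0.871, 0.005]
ft_force: [0.4, -0.1, -1.3]
grip_width: 0.527
grip_force: 26.4
```

>>> {"name": "inch_along", "arguments": {
  "offsets": {"tx": [0.52,1.04,1.04,1.04,1.04,1.04,1.04,1.04,1.04,1.04,1.04,0.52],"ty": [-0.72,-1.4,-1.4,-1.4,-1.4,-1.4,-1.4,-1.4,-1.4,-1.4,-1.4,-0.72],"tz": [0,0,0,0,0,0,0,0,0,0,0,0],"ax": [0,0,0,0,0,0,0,0,0,0,0,0],"ay": [0,0,0,0,0,0,0,0,0,0,0,0],"az": [0,0,0,0,0,0,0,0,0,0,0,0]}
}}

```text
t: 7.1
tcp_pos: [0.5168, 0.1473, 0.2078]
tool_rot: [-3.017, -0.87, 0.008]
ft_force: [0.4, -0.7, -1.0]
grip_width: 0.529
grip_force: 26.4
```

>>> {"name": "inch_along", "arguments": {
  "offsets": {"tx": [0,0],"ty": [0,0],"tz": [0,0],"ax": [0,0],"ay": [0,0],"az": [0,0]}
}}

```text
t: 7.3
tcp_pos: [0.5174, 0.1445, 0.2086]
tool_rot: [-3.019, -0.868, 0.007]
ft_force: [0.4, 0.2, -1.7]
grip_width: 0.523
grip_force: 26.4
```

```bash
python3 go.py 0.524 0.1575 0.10 32
```

```text
now [0.5174 0.1445 0.2086] q [ 0.13 -0.14  1.84 -0.    1.45  1.14] t 7.3 F [ 0.4  0.2 -1.7] w 0.523
shift now-axes [ 0.013  -0.0074  0.1085] shift after turn [ 0.0125 -0.0076  0.1086] turn [-0.0014  0.0045  0.0014]
```

>>> {"name": "inch_along", "arguments": {
  "offsets": {"tx": [0.16,0.16,0.2,0,0,0,0],"ty": [-0.1,-0.1,-0.1,0,0,0,0],"tz": [0.8,1.2,1.2,0.72,0.4,0,0],"ax": [0,0,0,0,0,0,0],"ay": [0.002,0.002,0,0,0,0,0],"az": [0,0,0,0,0,0,0]}
}}

```text
t: 8.0
tcp_pos: [0.5266, 0.1573, 0.1039]
tool_rot: [-3.019, -0.865, -0.007]
ft_force: [0.1, -0.3, -1.5]
grip_width: 0.525
grip_force: 26.4
```

```bash
python3 go.py 0.524 0.1575 0.073 32
```

Run:
```python
from h import *
from workcell import bot
s=bot.get_state();d=bot.get_image("side");np.savez("pics/s3.npz",**d)
c=d["img"][165:285,125:275,::-1];cv2.imwrite("pics/s3.png",cv2.resize(c,None,fx=5,fy=5,interpolation=cv2.INTER_CUBIC))
a=np.radians(32);ux=np.array([np.cos(a),np.sin(a),0]);uy=np.array([-np.sin(a),np.cos(a),0])
zb=s["tcp_pos"][2]-.0129;c0=np.array([s["tcp_pos"][0],s["tcp_pos"][1],zb])
for i in(-1,1):
  for j in(-1,1):
    for z in(0,.045): print(i,j,z,((proj(d,c0+ux*.0375*i+uy*.0225*j+[0,0,z])-[125,165])*5).round(0))
```

```text
now [0.5266 0.1573 0.1039] q [ 0.15 -0.02  1.9   0.    1.25  1.17] t 8.0 F [ 0.1 -0.3 -1.5] w 0.525
shift now-axes [-0.0022 -0.0015  0.0309] shift after turn [-0.0021 -0.0015  0.0309] turn [ 0.0004 -0.0046 -0.0007]
-1 -1 0 [511. 308.]
-1 -1 0.045 [508. 241.]
-1 1 0 [502. 368.]
-1 1 0.045 [498. 301.]
1 -1 0 [366. 302.]
1 -1 0.045 [360. 235.]
1 1 0 [353. 362.]
1 1 0.045 [346. 294.]
```

View pics/s3.png

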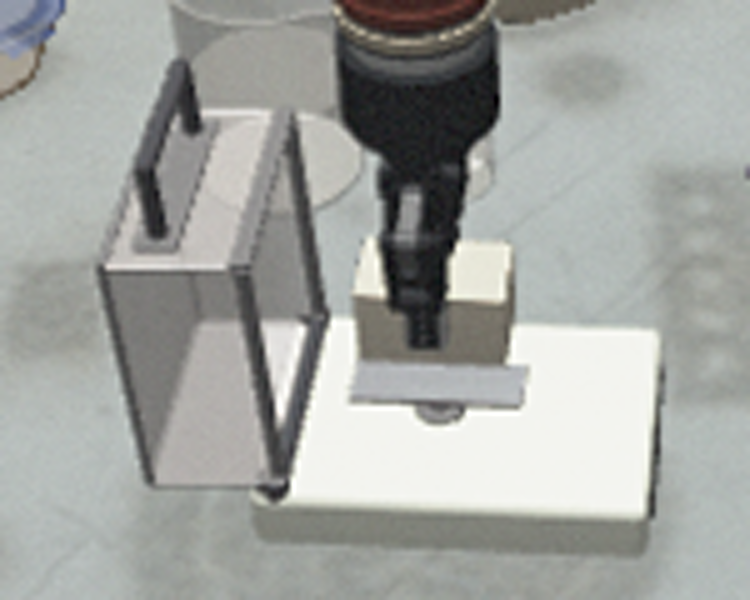

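The carton sits level above the pan (near top edge (357,299)–(512,303), pan near edge (350,402)–(522,405)). It appears slightly forward of the TCP, so I'll compare it with the pan in the same view.

Run:
```python
from h import *
d=np.load("pics/s3.npz");a=np.radians(32);ux=np.array([np.cos(a),np.sin(a)]);uy=np.array([-ux[1],ux[0]])
def r(px,z): return ray(d,np.array(px)/5+[125,165]-.4,z)[:2]
o=np.array([.524,.1575])
g=cv2.cvtColor(d["img"],cv2.COLOR_RGB2GRAY)
def show(n,ps,z): 
    for p in ps: v=r(p,z)-o;print(n,p,"bal x",round(v@ux*1000,1),"y",round(v@uy*1000,1))
show("pan",[(350,402),(522,405),(528,366)],.06)
show("carton top",[(357,299),(512,303),(513,243),(370,237)],.136)
show("carton bot",[(357,361),(508,364)],.091)
print((np.array([.5266,.1573])-o)@ux, (np.array([.5266,.1573])-o)@uy)
```

```text
pan (350, 402) bal x 44.9 y 16.7
pan (522, 405) bal x -43.0 y 13.7
pan (528, 366) bal x -43.2 y -15.3
carton top (357, 299) bal x 34.9 y 22.6
carton top (512, 303) bal x -41.1 y 21.0
carton top (513, 243) bal x -36.9 y -24.1
carton top (370, 237) bal x 35.5 y -24.4
carton bot (357, 361) bal x 38.7 y 19.0
carton bot (508, 364) bal x -37.2 y 16.7
0.002098941197160009 -0.0015473997062375887
```

Converted, -0.0015 m is -0.06, 0.0015 m is 0.06.

>>> {"name": "inch_along", "arguments": {
  "offsets": {"tx": [0.06,0,0,0,0],"ty": [-0.06,0,0,0,0],"tz": [0.4,0.4,0.2,0,0],"ax": [0,0,0,0,0],"ay": [-0.004,0,0,0,0],"az": [0,0,0,0,0]}
}}

```text
t: 8.55
tcp_pos: [0.5264, 0.1601, 0.078]
tool_rot: [-3.02, -0.867, 0.001]
ft_force: [-0.5, -0.3, -2.0]
grip_width: 0.524
grip_force: 26.4
```

```bash
python3 go.py 0.524 0.1575 0.073 32
```

```text
now [0.5264 0.1601 0.078 ] q [ 0.16  0.02  1.91 -0.    1.21  1.17] t 8.55 F [-0.5 -0.3 -2. ] w 0.524
shift now-axes [-0.0034  0.0009  0.005 ] shift after turn [-0.0034  0.0009  0.005 ] turn [-0.0003  0.0006  0.0004]
```

Converted, 0.002 m is 0.08, 0.001 m is 0.04.

>>> {"name": "inch_along", "arguments": {
  "offsets": {"tx": [0,0,0],"ty": [0.04,0,0],"tz": [0.08,0.08,0],"ax": [0,0,0],"ay": [0,0,0],"az": [0,0,0]}
}}

```text
t: 8.85
tcp_pos: [0.5271, 0.1591, 0.0742]
tool_rot: [-3.02, -0.866, 0.0]
ft_force: [-0.1, 0.4, -1.6]
grip_width: 0.525
grip_force: 26.4
```

>>> {"name": "inch_along", "arguments": {
  "offsets": {"tx": [0,0],"ty": [0,0],"tz": [0.04,0],"ax": [0,0],"ay": [0,0],"az": [0,0]}
}}

```text
t: 9.05
tcp_pos: [0.5271, 0.1591, 0.0733]
tool_rot: [3.02, 0.866, -0.0]
ft_force: [-0.3, 0.3, -0.8]
grip_width: 0.525
grip_force: 26.4
```

>>> {"name": "inch_along", "arguments": {
  "offsets": {"tx": [0,0],"ty": [0,0],"tz": [0.04,0],"ax": [0,0],"ay": [0,0],"az": [0,0]}
}}

```text
t: 9.25
tcp_pos: [0.5274, 0.1592, 0.0729]
tool_rot: [3.02, 0.866, 0.001]
ft_force: [-1.6, -0.6, 2.4]
grip_width: 0.528
grip_force: 26.8
```

>>> {"name": "inch_along", "arguments": {
  "offsets": {"tx": [0,0,0,0,0],"ty": [0,0,0,0,0],"tz": [0,0,0,0,0],"ax": [0,0,0,0,0],"ay": [0,0,0,0,0],"az": [0,0,0,0,0]},
  "finger_gap": 0.8
}}

```text
t: 9.75
tcp_pos: [0.5272, 0.1592, 0.0723]
tool_rot: [3.02, 0.866, -0.0]
ft_force: [0.6, -0.5, 1.2]
grip_width: 0.796
grip_force: 0.0
```

Run:
```python
from h import *
from workcell import bot
d=bot.get_image("side");np.savez("pics/s4.npz",**d)
c=d["img"][165:285,125:275,::-1];cv2.imwrite("pics/s4.png",cv2.resize(c,None,fx=5,fy=5,interpolation=cv2.INTER_CUBIC))
```

```text
(no output)
```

View pics/s4.png

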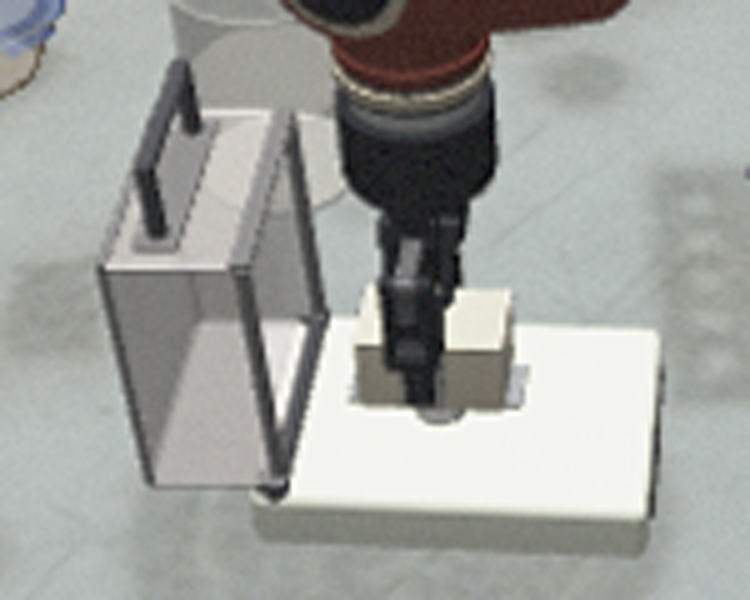

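The carton stands upright on the pan with the gripper open around it. I'll retreat straight up, then check from above and locate the handle.

>>> {"name": "inch_along", "arguments": {
  "offsets": {"tx": [0,0,0,0,0,0,0,-1.2,-1.6,-1.6,-1.2,0],"ty": [0,0,0,0,0,0,0,0,0,0,0,0],"tz": [-0.4,-0.8,-1.2,-1.6,-1.6,-1.6,-1.6,-0.8,0,0,0,0],"ax": [0,0,0,0,0,0,0,0,0,0,0,0],"ay": [0,0,0,0,0,0,0,0,0,0,0,0],"az": [0,0,0,0,0,0,0,0,0,0,0,0]}
}}

```text
t: 11.0
tcp_pos: [0.4067, 0.0839, 0.3137]
tool_rot: [3.02, 0.863, 0.004]
ft_force: [0.8, -0.6, 0.4]
grip_width: 0.797
grip_force: 0.0
```

Run:
```python
from h import *
from workcell import bot
out=[]
s=bot.get_state();d=bot.get_image("wrist");np.savez("pics/w5.npz",**d,p=s["tcp_pos"],r=s["tool_rot"]);print(s["tcp_pos"],s["tool_rot"])
t=bot.get_image("top");np.savez("pics/t5.npz",**t);e=bot.get_image("side");np.savez("pics/s5.npz",**e)
A=cv2.resize(t["img"][125:245,140:240],(400,480),interpolation=cv2.INTER_CUBIC)
B=cv2.resize(d["img"],(400,300));B=cv2.copyMakeBorder(B,0,180,0,0,0)
cv2.imwrite("pics/m5.png",np.hstack([A,B])[:,:,::-1])
```

```text
[0.40673838 0.0839273  0.31365006] [3.01950083 0.86336381 0.00418834]
```

View pics/m5.png

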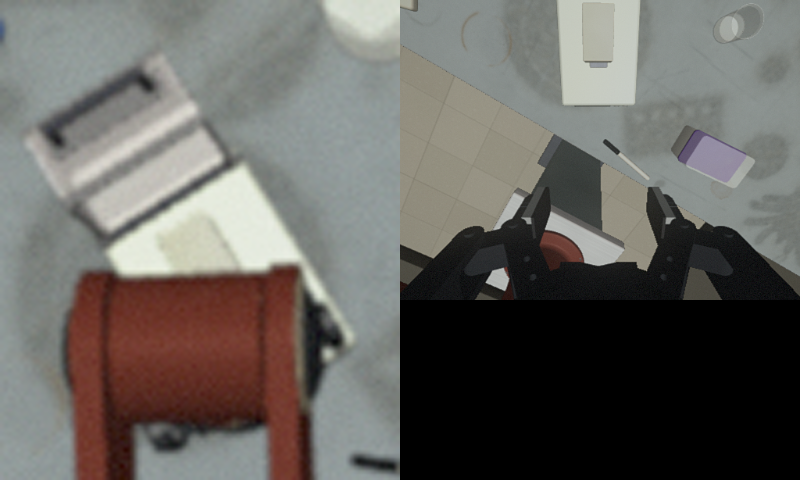

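The wrist view (right) shows the carton centred on the housing axis with the pan's front lip showing at (598,65). The top view (left) shows the dark bar on the hood running roughly from (50,130) to (150,75).

Run:
```python
from h import *
a=np.radians(32);ux=np.array([np.cos(a),np.sin(a),0]);uy=np.array([-ux[1],ux[0],0]);o=np.array([.524,.1575,0])
d=np.load("pics/w5.npz");c=wristcam(d,d["p"],d["r"]);im=d["img"]
R=im[:,:,0].astype(int)-im[:,:,2]
m=np.zeros(R.shape,np.uint8);box=np.s_[0:90,205:300];m[box]=((R[box]>=12)&(im[:,:,0][box]>150))*255
hs=cv2.cvtColor(im,cv2.COLOR_RGB2HSV);print("carton",im[40,255],"housing",im[110,250],im[40,222])
k=max(cv2.findContours(m,0,1)[0],key=cv2.contourArea);print(cv2.boundingRect(k))
P=np.array([ray(c,q,.105)[:2]*1000 for q in k[:,0]],np.float32);r=cv2.minAreaRect(P);v=np.append(r[0],0)/1000-o;print(r,"bal",v@ux,v@uy)
t=np.load("pics/t5.npz");s=np.load("pics/s5.npz")
h=o+ux*.0685+[0,0,.04]
for th in(1.5,1.55,1.6,1.65):
    b=h+ux*(-.187*np.cos(th)+.048*np.sin(th))+[0,0,.187*np.sin(th)+.048*np.cos(th)]
    print(th,b.round(4),"top",[proj(t,b+uy*.04*i).round(1).tolist() for i in(-1,0,1)],"side",[proj(s,b+uy*.04*i).round(1).tolist() for i in(-1,0,1)])
for n,dd,b in(("top",t,(140,130,182,170)),("side",s,(140,172,175,225))):
    g=cv2.cvtColor(dd["img"],cv2.COLOR_RGB2GRAY)[b[1]:b[3],b[0]:b[2]]
    x=(g<85).astype(np.uint8)*255;print(n);print("\n".join("".join("#" if q<70 else "+" if q<95 else "." for q in row) for row in g))
```

```text
carton [181 184 172] housing [199 203 194] [198 202 191]
(233, 4, 41, 74)
((526.1499633789062, 158.20220947265625), (73.4380111694336, 44.2556266784668), 32.04209518432617) bal 0.002195386677375091 -0.0005437996054892005
1.5 [0.6115 0.2122 0.2299] top [[177.5, 148.0], [166.0, 155.1], [154.5, 162.3]] side [[169.3, 177.3], [165.9, 187.2], [162.4, 197.7]]
1.55 [0.6195 0.2172 0.228 ] top [[176.0, 145.5], [164.5, 152.6], [153.0, 159.8]] side [[165.5, 177.8], [162.1, 187.7], [158.4, 198.2]]
1.6 [0.6274 0.2221 0.2255] top [[174.5, 143.1], [163.1, 150.3], [151.6, 157.4]] side [[161.8, 178.5], [158.3, 188.4], [154.6, 198.9]]
1.65 [0.6352 0.227  0.2226] top [[173.1, 140.9], [161.7, 148.0], [150.3, 155.1]] side [[158.2, 179.3], [154.6, 189.2], [150.8, 199.7]]
top
..........................................
..........................................
+.........................................
+.........................................
+.........................................
..........................................
..........................................
....................................
[... 2595 characters left out ...]
................
..............###+.................
..............####.................
..............####.................
..............####.................
..............+###+................
..............+###+................
...............+#+.................
...................................
...................................
...................................
...................................
...................................
.....+.........................++++
.....#+........................+...
.....++.........................+##
.....++.........................+##
.....+#.........................+##
......#..........................+#
......#..........................+#
```

Bar ends in both views match hood angle 1.6, with the bar middle at about (0.628, 0.2225, 0.2255). The carton is within about 2 mm of the pan centre.

>>> {"name": "inch_along", "arguments": {
  "offsets": {"tx": [0,0,0,0,0,0,0,0,0,0,0,0],"ty": [0,0,0,0,0,0,0,0,0,0,0,0],"tz": [0,0,0,0,0,0,0,0,0,0,0,0],"ax": [0,0,0,0,0,0,0,0,0,0,0,0],"ay": [0,0,0,0,0,0,0,0,0,0,0,0],"az": [-0.07,-0.143,-0.143,-0.143,-0.143,-0.143,-0.143,-0.143,-0.143,-0.143,-0.143,-0.07]},
  "finger_gap": 0.6
}}

```text
t: 12.35
tcp_pos: [0.4092, 0.0855, 0.3122]
tool_rot: [-1.516, -2.75, 0.001]
ft_force: [0.4, 0.2, -0.3]
grip_width: 0.596
grip_force: 0.0
```

>>> {"name": "inch_along", "arguments": {
  "offsets": {"tx": [0,0,0,0,0,0,0,0,0],"ty": [1.2,1.8,1.8,1.8,1.8,1.2,0.6,0,0],"tz": [0,0,0,0,0,0,0,0,0],"ax": [0,0,0,0,0,0,0,0,0],"ay": [0,0,0,0,0,0,0,0,0],"az": [0,0,0,0,0,0,0,0,0]}
}}

```text
t: 13.25
tcp_pos: [0.6249, 0.2205, 0.3112]
tool_rot: [-1.522, -2.747, 0.002]
ft_force: [-0.4, 0.3, -0.5]
grip_width: 0.597
grip_force: 0.0
```

```bash
python3 go.py 0.628 0.2225 0.207 122
```

```text
now [0.6249 0.2205 0.3112] q [ 0.23  0.11  1.42 -0.    1.61 -0.33] t 13.25 F [-0.4  0.3 -0.5] w 0.597
shift now-axes [0.     0.0038 0.1042] shift after turn [1.000e-04 3.700e-03 1.042e-01] turn [-0.0018 -0.0005  0.0002]
```

>>> {"name": "inch_along", "arguments": {
  "offsets": {"tx": [0,0,0,0,0,0],"ty": [0.148,0,0,0,0,0],"tz": [1.2,1.2,0.96,0.6,0.2,0],"ax": [0,0,0,0,0,0],"ay": [0,0,0,0,0,0],"az": [0,0,0,0,0,0]}
}}

```text
t: 13.85
tcp_pos: [0.6277, 0.2218, 0.2083]
tool_rot: [-1.524, -2.747, 0.0]
ft_force: [0.9, -0.0, 0.2]
grip_width: 0.601
grip_force: 0.0
```

>>> {"name": "inch_along", "arguments": {
  "offsets": {"tx": [0,0,0,0,0,0,0,0,0,0],"ty": [0,0,0,0,0,0,0,0,0,0],"tz": [0,0,0,0,0,0,0,0,0,0],"ax": [0,0,0,0,0,0,0,0,0,0],"ay": [0,0,0,0,0,0,0,0,0,0],"az": [0,0,0,0,0,0,0,0,0,0]},
  "finger_gap": 0,
  "force": 30
}}

```text
t: 14.85
tcp_pos: [0.6289, 0.2223, 0.2101]
tool_rot: [1.523, 2.745, 0.004]
ft_force: [1.3, 0.3, 5.3]
grip_width: 0.105
grip_force: 29.5
```

Run:
```python
from h import *
from workcell import bot
d=bot.get_image("side");c=d["img"][135:255,125:275,::-1];cv2.imwrite("pics/s6.png",cv2.resize(c,None,fx=5,fy=5,interpolation=cv2.INTER_CUBIC))
s=bot.get_state()["tcp_pos"];p=s+[0,0,.019];h=np.array([.524,.1575])+.0685*np.array([.848,.53])
v=(p[:2]-h)@[.848,.53];z=p[2]-.04;r0=np.hypot(.187,.048)
print("r",np.hypot(v,z),r0,"theta",np.pi-np.arctan2(z,v)+np.arctan2(.048,.187)-np.pi+np.pi-np.pi, v,z)
# arc targets: rows of 16 steps
f=np.arctan2(.048,.187);th=np.linspace(1.605,0,33)
X=-r0*np.cos(th+f);Z=r0*np.sin(th+f)
print(np.c_[th[1:],1000*np.diff(X),-1000*np.diff(Z)].round(2))
```

```text
r 0.19687796682310568 0.19306216615380653 theta -1.0377003450314244 0.05475563595369869 0.18911042845836376
[[ 1.55 -9.36 -2.49]
 [ 1.5  -9.47 -2.02]
 [ 1.45 -9.56 -1.54]
 [ 1.4  -9.62 -1.06]
 [ 1.35 -9.66 -0.58]
 [ 1.3  -9.68 -0.09]
 [ 1.25 -9.67  0.39]
 [ 1.2  -9.64  0.88]
 [ 1.15 -9.59  1.36]
 [ 1.1  -9.51  1.84]
 [ 1.05 -9.4   2.31]
 [ 1.   -9.27  2.78]
 [ 0.95 -9.12  3.24]
 [ 0.9  -8.95  3.7 ]
 [ 0.85 -8.75  4.14]
 [ 0.8  -8.53  4.57]
 [ 0.75 -8.29  5.  ]
 [ 0.7  -8.03  5.41]
 [ 0.65 -7.75  5.8 ]
 [ 0.6  -7.45  6.18]
 [ 0.55 -7.13  6.55]
 [ 0.5  -6.79  6.9 ]
 [ 0.45 -6.44  7.23]
 [ 0.4  -6.07  7.54]
 [ 0.35 -5.68  7.84]
 [ 0.3  -5.28  8.11]
 [ 0.25 -4.87  8.37]
 [ 0.2  -4.44  8.6 ]
 [ 0.15 -4.01  8.81]
 [ 0.1  -3.56  9.  ]
 [ 0.05 -3.11  9.17]
 [ 0.   -2.64  9.31]]
```

View pics/s6.png

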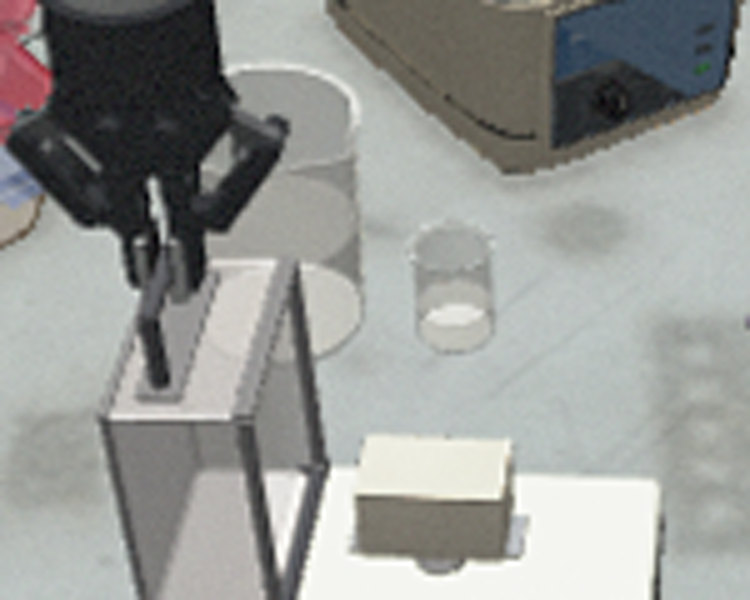

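The bar is pinched between the pads (opening 9 mm, matching the bar), and the carton is standing well on the pan. I'll lower the hood in chunks along its arc.

Converted, -0.0097 m is -0.388, -0.0096 m is -0.384.

>>> {"name": "inch_along", "arguments": {
  "offsets": {"tx": [0,0,0,0,0,0,0,0],"ty": [-0.16,-0.376,-0.38,-0.384,-0.384,-0.388,-0.388,-0.388],"tz": [-0.04,-0.1,-0.08,-0.06,-0.04,-0.024,0,0.016],"ax": [0,0,0,0,0,0,0,0],"ay": [0,0,0,0,0,0,0,0],"az": [0,0,0,0,0,0,0,0]}
}}

```text
t: 15.7
tcp_pos: [0.5665, 0.1834, 0.2159]
tool_rot: [-1.524, -2.747, 0.002]
ft_force: [3.1, -1.5, 0.0]
grip_width: 0.102
grip_force: 30.4
```

Create arc.py:
```python
import numpy as np
from workcell import bot
s=bot.get_state();p=s["tcp_pos"]+[0,0,.019];u=np.array([np.cos(np.radians(32)),np.sin(np.radians(32))])
v=(p[:2]-[.5821,.1938]);x,l,z=v@u,v@[-u[1],u[0]],p[2]-.04
print("t",round(s["t"],2),"theta",round(np.pi-np.arctan2(z,x)-np.arctan2(48,187),3),"r err mm",round(1000*(np.hypot(x,z)-.19306),1),"lat",round(l*1000,1),"F",s["ft_force"].round(1),"w",round(s["grip_width"],3))
```

```bash
python3 arc.py
```

```text
t 15.7 theta 1.224 r err mm 2.8 lat -0.6 F [ 3.1 -1.5  0. ] w 0.102
```

Converted, -0.0096 m is -0.384, -0.0095 m is -0.38.

>>> {"name": "inch_along", "arguments": {
  "offsets": {"tx": [0,0,0,0,0,0,0,0],"ty": [-0.384,-0.384,-0.38,-0.376,-0.372,-0.364,-0.36,-0.348],"tz": [0.036,0.056,0.072,0.092,0.112,0.128,0.148,0.164],"ax": [0,0,0,0,0,0,0,0],"ay": [0,0,0,0,0,0,0,0],"az": [0,0,0,0,0,0,0,0]}
}}

```text
t: 16.5
tcp_pos: [0.5038, 0.1442, 0.1945]
tool_rot: [-1.524, -2.747, 0.002]
ft_force: [8.4, -2.2, -7.7]
grip_width: 0.1
grip_force: 29.1
```

```bash
python3 arc.py
```

```text
t 16.5 theta 0.829 r err mm 3.7 lat -0.6 F [ 8.4 -2.2 -7.7] w 0.1
```

>>> {"name": "inch_along", "arguments": {
  "offsets": {"tx": [0,0,0,0,0],"ty": [-0.34,-0.332,-0.32,-0.308,0],"tz": [0.184,0.2,0.216,0.232,0],"ax": [0,0,0,0,0],"ay": [0,0,0,0,0],"az": [0,0,0,0,0]}
}}

```text
t: 17.0
tcp_pos: [0.4757, 0.1266, 0.1723]
tool_rot: [-1.524, -2.747, 0.003]
ft_force: [9.1, -2.7, -9.3]
grip_width: 0.103
grip_force: 29.2
```

```bash
python3 arc.py
```

```text
t 17.0 theta 0.626 r err mm 3.7 lat -0.6 F [ 9.1 -2.7 -9.3] w 0.103
```

>>> {"name": "inch_along", "arguments": {
  "offsets": {"tx": [0,0,0,0,0,0],"ty": [-0.08,-0.268,-0.28,-0.268,-0.256,0],"tz": [0.22,0.26,0.264,0.28,0.292,0],"ax": [0,0,0,0,0,0],"ay": [0,0,0,0,0,0],"az": [0,0,0,0,0,0]}
}}

```text
t: 17.6
tcp_pos: [0.4512, 0.1115, 0.1405]
tool_rot: [-1.524, -2.746, 0.004]
ft_force: [3.2, -4.5, -2.1]
grip_width: 0.104
grip_force: 30.0
```

```bash
python3 arc.py
```

```text
t 17.6 theta 0.407 r err mm 2.4 lat -0.5 F [ 3.2 -4.5 -2.1] w 0.104
```

>>> {"name": "inch_along", "arguments": {
  "offsets": {"tx": [0,0,0,0],"ty": [-0.24,-0.228,-0.212,0],"tz": [0.3,0.312,0.324,0],"ax": [0,0,0,0],"ay": [0,0,0,0],"az": [0,0,0,0]}
}}

```text
t: 18.0
tcp_pos: [0.4386, 0.1036, 0.1173]
tool_rot: [1.523, 2.745, 0.005]
ft_force: [11.6, -1.5, -7.6]
grip_width: 0.096
grip_force: 29.4
```

```bash
python3 arc.py
```

```text
t 18.0 theta 0.266 r err mm 1.9 lat -0.5 F [11.6 -1.5 -7.6] w 0.096
```

>>> {"name": "inch_along", "arguments": {
  "offsets": {"tx": [0,0,0,0,0,0,0],"ty": [-0.08,-0.06,-0.08,-0.084,-0.08,-0.072,0],"tz": [0.168,0.168,0.172,0.176,0.176,0.18,0],"ax": [0,0,0,0,0,0,0],"ay": [0,0,0,0,0,0,0],"az": [0,0,0,0,0,0,0]}
}}

```text
t: 18.7
tcp_pos: [0.4292, 0.0977, 0.0924]
tool_rot: [1.523, 2.745, 0.005]
ft_force: [8.8, -1.9, -4.5]
grip_width: 0.098
grip_force: 29.2
```

```bash
python3 arc.py
```

```text
t 18.7 theta 0.125 r err mm 1.1 lat -0.5 F [ 8.8 -1.9 -4.5] w 0.098
```

The manual's scale: shifts go in units of 25 mm. Converting my numbers, 0.003 m is 0.12, -0.0007 m is -0.028.

>>> {"name": "inch_along", "arguments": {
  "offsets": {"tx": [0,0,0,0,0,0],"ty": [-0.02,-0.02,-0.028,-0.028,-0.028,0],"tz": [0.12,0.12,0.12,0.12,0.12,0],"ax": [0,0,0,0,0,0],"ay": [0,0,0,0,0,0],"az": [0,0,0,0,0,0]}
}}

```text
t: 19.3
tcp_pos: [0.4253, 0.0953, 0.0771]
tool_rot: [1.523, 2.747, -0.001]
ft_force: [4.2, -4.3, -2.1]
grip_width: 0.102
grip_force: 29.5
```

```bash
python3 arc.py
```

```text
t 19.3 theta 0.043 r err mm 0.5 lat -0.4 F [ 4.2 -4.3 -2.1] w 0.102
```

>>> {"name": "inch_along", "arguments": {
  "offsets": {"tx": [0,0,0],"ty": [-0.016,-0.016,0],"tz": [0.08,0.08,0],"ax": [0,0,0],"ay": [0,0,0],"az": [0,0,0]}
}}

```text
t: 19.6
tcp_pos: [0.4252, 0.0952, 0.0762]
tool_rot: [-1.523, -2.747, 0.001]
ft_force: [-5.7, -4.3, 14.3]
grip_width: 0.097
grip_force: 31.2
```

```bash
python3 arc.py
```

```text
t 19.6 theta 0.038 r err mm 0.3 lat -0.5 F [-5.7 -4.3 14.3] w 0.097
```

Something firm was reached at z = 0.076. I'll check numerically whether the hood is really shut.

Converted, 0.001 m is 0.04.

>>> {"name": "inch_along", "arguments": {
  "offsets": {"tx": [0,0,0],"ty": [0,0,0],"tz": [0.04,0,0],"ax": [0,0,0],"ay": [0,0,0],"az": [0,0,0]}
}}

```text
t: 19.9
tcp_pos: [0.4252, 0.0952, 0.0761]
tool_rot: [-1.523, -2.747, 0.002]
ft_force: [-8.4, -5.6, 20.4]
grip_width: 0.102
grip_force: 31.8
```

Run:
```python
from h import *
from workcell import bot
a=np.radians(32);ux=np.array([np.cos(a),np.sin(a),0]);uy=np.array([-ux[1],ux[0],0]);o=np.array([.524,.1575,0]);h=o+ux*.0685+[0,0,.04]
e=bot.get_image("side");np.savez("pics/s7.npz",**e);g=cv2.cvtColor(e["img"],cv2.COLOR_RGB2GRAY)
def pt(x,y,z,th):  # hood frame
    return h+ux*(-x*np.cos(th)+z*np.sin(th))+uy*y+[0,0,x*np.sin(th)+z*np.cos(th)]
for th in(0,.02,.05): print(th,[proj(e,pt(x,y,z,th)).round(1).tolist() for x,y,z in((.145,.062,0),(.145,.062,.073),(.145,-.062,.073),(.187,.04,.048))])
p=proj(e,pt(.145,.062,.0,0)).astype(int);print(p)
b=g[p[1]-50:p[1]+10,p[0]-30:p[0]+35];print("\n".join("".join("#" if q<70 else "+" if q<110 else "-" if q<150 else "." for q in r) for r in b))
```

```text
0 [[240.7, 265.5], [240.2, 244.3], [244.1, 211.1], [258.1, 246.1]]
0.02 [[240.7, 264.6], [239.6, 243.4], [243.5, 210.3], [257.7, 245.0]]
0.05 [[240.6, 263.4], [238.6, 242.1], [242.6, 209.0], [257.0, 243.3]]
[240 265]
........................+##########+..+#####################+..-#
.........................+##########+..+###################+..-##
..........................+##########+..-################++..-###
...........................+##########+..+######+########...-####
...........................-###########..+#####-.--#####+..-#####
............................-##########+-#####+....+####-.-+#####
.............................-################+--..+####+########
..............................+###############+----+#############
...............................+###############+++++#############
................................+##############++++##############
................................-###############+++##############
.................
[... 2516 characters left out ...]
---++-..............#...................
.............................................#...................
.............................................#...................
............................................-#...................
-------------------.........................-+...................
---------------------------------------------....................
---------------------------------------------....................
---------------------------------------------....................
---------------------------------------------....................
---------------------------------------------....................
---------------------------------------------....................
```

The hood's top front edge sits at row ≈245, as predicted for fully shut (244.3), and the contact is firm. I'll unload, release and retreat.

Converted, -0.001 m is -0.04.

>>> {"name": "inch_along", "arguments": {
  "offsets": {"tx": [0,0,0],"ty": [0,0,0],"tz": [-0.04,-0.04,0],"ax": [0,0,0],"ay": [0,0,0],"az": [0,0,0]}
}}

```text
t: 20.25
tcp_pos: [0.4252, 0.0952, 0.0762]
tool_rot: [1.523, 2.747, -0.0]
ft_force: [-1.4, -4.5, 8.9]
grip_width: 0.102
grip_force: 30.7
```

>>> {"name": "inch_along", "arguments": {
  "offsets": {"tx": [0,0,0,0,0],"ty": [0,0,0,0,0],"tz": [0,0,0,0,0],"ax": [0,0,0,0,0],"ay": [0,0,0,0,0],"az": [0,0,0,0,0]},
  "finger_gap": 0.35
}}

```text
t: 20.75
tcp_pos: [0.4248, 0.0955, 0.0748]
tool_rot: [-1.523, -2.747, 0.0]
ft_force: [-0.9, -0.5, -0.2]
grip_width: 0.349
grip_force: 0.0
```

>>> {"name": "inch_along", "arguments": {
  "offsets": {"tx": [0,0,0,0,0,0,0,0,0,0,0,0],"ty": [0,0,0,0,0,0,0,-1.2,-1.6,-1.2,0,0],"tz": [-0.2,-0.4,-0.8,-1.2,-1.6,-1.6,-1.6,-1.2,0,0,0,0],"ax": [0,0,0,0,0,0,0,0,0,0,0,0],"ay": [0,0,0,0,0,0,0,0,0,0,0,0],"az": [0,0,0,0,0,0,0,0,0,0,0,0]}
}}

```text
t: 21.95
tcp_pos: [0.3405, 0.0423, 0.2913]
tool_rot: [1.524, 2.744, 0.002]
ft_force: [0.6, -0.1, -0.9]
grip_width: 0.349
grip_force: 0.0
```

Run:
```python
from h import *
from workcell import bot
e=bot.get_image("side");s=np.load("pics/s7.npz")
np.savez("pics/s8.npz",**e)
A,B=[cv2.cvtColor(x["img"],cv2.COLOR_RGB2GRAY) for x in(s,e)]
# hood lower-left region unchanged?
print("diff",np.abs(A[240:285,165:240].astype(int)-B[240:285,165:240]).mean())
b=B[195:285,185:265];print("\n".join("".join("#" if q<70 else "+" if q<110 else "-" if q<150 else "." for q in r) for r in b))
```

```text
diff 4.865185185185185
................................................................................
................................................................................
.....................................--.........................................
........................-.......................................................
................................................................................
................................................................................
................................................................................
.............................................................................-..
........-........
[... 5924 characters left out ...]
..................................------............
.......--.......................................................................
................................................................................
................................................................................
.......--.......................................................................
........--.........-............................................................
..........................-.....................................................
.........................................-......................................
................................................................................
```

Run:
```python
from h import *
from workcell import bot
a=np.load("pics/s5.npz")["img"];b=np.load("pics/s8.npz")["img"]
ea,eb=[cv2.Canny(cv2.cvtColor(x,cv2.COLOR_RGB2GRAY),30,80)[225:250,194:230].astype(float) for x in(a,b)]
print("carton shift",cv2.phaseCorrelate(cv2.GaussianBlur(ea,(5,5),0),cv2.GaussianBlur(eb,(5,5),0)))
print("box diff",np.abs(a[165:225,270:318].astype(int)-b[165:225,270:318]).mean())
print(bot.get_state()["t"])
```

```text
carton shift ((0.6053255022113575, 0.882717496031777), 0.48436453482618247)
box diff 8.567824074074075
22.0
```

```bash
python3 -c "
from workcell import bot
print(bot.close_job())"
```

```text
the job is handed in; nothing more can be done
None
```

The carton stands upright on the pan, about 2 mm off its centre, the hood was held by its bar all the way down and is shut, and I handed the job in at about 22 s; the large box was not approached.

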